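Change the soldering board on the firebrick

ROBOT

A 6-joint arm with a two-finger parallel gripper is mounted at the origin on the work surface. World frame = base frame: x ahead of the robot, y to its left, z up, the work surface at z = 0. Lengths are in m, angles in rad, forces in N, time in s.
With the tool pointing down it reaches from about 0.325 to 0.9 m from the base axis. Payload 6.1 kg.
Tool frame: the origin (TCP) lies where the fingers leave the gripper's body, on its centre line; the fingertips stand 73 mm ahead of it and the grasp point (between the pads) lies 54 mm ahead of it (arm.nose_length is the distance from the TCP to the fingertips, in m); z points along the fingers, y is the line along which they close (so a half turn about z gives the same grasp; the last joint's range is limited). The gripper opens to 85 mm and grips with 20 to 120 N. Pads are 22 mm wide; open, the fingers measure 114 mm over their backs; the gripper's body (76 mm by 85 mm) begins 54 mm behind the grasp point. The pads swing forward as they close: fully open they stand 13 mm farther back than shut.
Start: joints at [1.024, 0.22, 1.526, -0, 1.395, -0.126], TCP at [0.255, 0.57, 0.304] pointing down, gripper open.
Joint ranges: [-2.98, 2.98], [-0.91, 2.08], [0.09, 2.57], [-1.24, 4.39], [0.2, 2.65], [-2.68, 2.68]. Speed limits (rad/s): [2.57, 2.57, 3.01, 3.14, 3.14, 3.14].

INTERFACE

Orientations are given as [roll, pitch, yaw] about the fixed x, y, z axes, in that order (R = Rz(yaw) Ry(pitch) Rx(roll)).
In Python, from plant import arm gives the robot as it stands.
- The arm moves only by the shell command python3 -m inch 'ROWS'. ROWS is JSON, a list that holds one entry, the list of rows, each a list of 7 numbers: the turn, a rotation vector about the tool's x, y, z in units of pi rad (1.0 is pi rad), then the shift along the tool's x, y, z in units of 0.2 m (1.0 is 0.2 m), then the closure, from -1 (fully open) to 1 (shut). In form: [[[wx, wy, wz, tx, ty, tz, gripper], ...]]. A call has 1 to 5 rows; each row is the pose to reach, as a shift and turn from the pose commanded when the call began, along the tool's axes at that moment, turning the shorter way round; what a row does not reach only later rows make up. A row lasts 1/8 s, in which the tool goes at most 62.5 mm and 10.7 degrees, less where a joint would pass 70% of its speed; a pose out of reach is approached as far as the arm can. A call with a number of a shift or a turn outside -1 to 1 is refused whole. A call with a gripper value outside its range is refused whole. The fingers move at their own pace and stop on an object; the grip force is fixed at half the most. Time passes only in rows, so rows that repeat a pose let the fingers close. It gives the time, the measured TCP pose, the force, the opening and the grip force at its end, in the units of the state.
- arm.read_state(): the state, without advancing time (a new reading comes with each control period).
- arm.read_camera(name): name is "scene" or "top" or "wrist"; returns a dict with "image" (384x512x3 uint8, blue, green, red), "fx", "fy", "cx", "cy" (pixels), "world_to_cam" (4x4, takes a point from world to camera coordinates). Camera axes: x right, y down, z forward; pixel columns grow to the right and rows downward; lengths in m; the calibration is good to about 2 mm. A picture is of the moment at which its call begins. There is no depth.
- arm.job_done(): hands the job in; it is judged then, once.
The state is a dict: "time": time; "joints": joint angles; "joint_vel": joint speeds; "joint_efforts": joint torques, N m; "ee_pos": TCP position; "ee_rot": TCP orientation; "ft_force": force on the tool from outside, world axes, zero at the start; "wrist_torque": the same for the moment, N m; "finger_gap": opening from 0.0 (shut) to 1.0 (fully open); "gripper_force": force on a finger pad.
Only numpy, scipy, OpenCV 4.12 (cv2) and the standard library are available. Lean on these libraries where they do the work, as an engineer would, in place of code of your own. Each camera call takes 0.05 s, during which the arm holds its last target. There are 200 camera calls.

TASK

Change the soldering board: take the plain board off the firebrick and stand it on a short edge in the empty bay of the leaning wooden rack, fully down in the slot and leaning on its backrest like the others; then take the honeycomb board (the one full of holes) out of the rack and lay it flat on the firebrick, square to it and overhanging equally all round. The boards are brittle, so set them down rather than drop them, and leave the spare plain board in the rack, the tub, the puck and the brush where they are.

Things in the scene. Friction and masses are not known exactly. Their poses are not given: they have to be found in the camera images.
- used_board: Plain soldering board, at the start lying flat on the firebrick: 92 x 62 mm, 9 mm thick, off-white ceramic, 90 g. Origin at the centre of its underside face; x along the 92 mm, y along the 62 mm, z through the thickness, away from that face. At the start z is up.
- used_board_mid (a point): Centre of the plain soldering board's volume.
- honeycomb_board: Soldering board with a grid of 7 x 5 dark round holes, at the start standing in one bay of the rack: 92 x 62 mm, 9 mm thick, off-white ceramic, 90 g. Origin at the centre of its underside face; x along the 92 mm, y along the 62 mm, z through the thickness, away from that face. At the start x points up along the backrest and z out of the front face.
- honeycomb_board_mid (a point): Centre of the honeycomb board's volume.
- spare_board: Spare plain board standing in another bay of the rack, to be left alone: 92 x 62 mm, 9 mm thick, off-white ceramic, 90 g. Origin at the centre of its underside face; x along the 92 mm, y along the 62 mm, z through the thickness, away from that face. 
- firebrick: Buff firebrick, fixed, 82 (x) x 52 (y) mm, its top 64 mm above the bench, standing in a fixed steel pan 130 x 100 mm with a 7 mm rim. Origin at the centre of the underside, z up. A board centred on the brick overhangs it by 5 mm on every side.
- brick_top (a point): Centre of the firebrick's top face; axes as the firebrick's.
- rack: Fixed wooden rack, base 130 (x) x 300 (y) x 14 mm; origin centre of underside, -x its front (robot side). Three bays at y = -110, 0, 110 mm, one empty. A board stands on a short edge in a 15 mm wide slot, leaning back 40 degrees from vertical on a backrest 26 mm wide, 75 mm long. The slot's front lip runs along the whole rack, 16 mm above the slot floor (along the board).
- empty_bay: Frame that a board standing home in the empty bay would have (a thin brass tab on the lip marks the bay): origin on the backrest's face, 46 mm up along it from the slot floor; x up along the backrest, y across the bay, z out of the backrest, forwards and up. Slot floor at x = -46 mm, from z = 0 to 15 mm; lip's top at x = -30 mm.
- tub: White lidded plastic tub, 64 mm across, 70 mm high; origin at the centre of its underside. Leave alone.
- puck: Black rubber puck with a stepped top, 60 mm across, 28 mm high; origin at the centre of its underside. Leave alone.
- brush: Brush lying on the bench; its x axis runs along the handle towards the bristles. Leave alone.
Mind the look-alikes: they are no part of the job. What is shaped like the honeycomb_board but green or pink is not meant.

How it is judged:
On the way:
1. the plain board stands home in the empty bay, let go, before the honeycomb board comes to the firebrick (x of used_board_mid in the frame of empty_bay between -0.006 and 0.006 m and y of used_board_mid in the frame of empty_bay between -0.015 and 0.015 m and z of used_board_mid in the frame of empty_bay between -0.001 and 0.012 m and angle between the x axis of used_board and the x axis of empty_bay, either way round below 0.15 rad and angle between the z axis of used_board and the z axis of empty_bay, either way round below 0.15 rad and contact force between the fingers and used_board below 0.05 N and horizontal distance between honeycomb_board_mid and brick_top above 0.08 m), for 0.2 s.
At the end, for the whole second after the job is handed in: Honeycomb board flat on the firebrick, centre within 4.5 mm of the brick's, edges square to it within 0.08 rad; plain board on a short edge in the bay that was empty, within 6 mm of home along the slot's slope, 15 mm of its middle, 0.15 rad of its lean; both at rest (horizontal distance between honeycomb_board_mid and brick_top below 0.0045 m and z of honeycomb_board_mid in the frame of brick_top between 0.002 and 0.007 m and angle between the x axis of honeycomb_board and the x axis of firebrick, either way round below 0.08 rad and angle between the z axis of honeycomb_board and the z axis of firebrick, either way round below 0.06 rad and x of used_board_mid in the frame of empty_bay between -0.006 and 0.006 m and y of used_board_mid in the frame of empty_bay between -0.015 and 0.015 m and z of used_board_mid in the frame of empty_bay between -0.001 and 0.012 m and angle between the x axis of used_board and the x axis of empty_bay, either way round below 0.15 rad and angle between the z axis of used_board and the z axis of empty_bay, either way round below 0.15 rad and linear speed of each of used_board, honeycomb_board below 0.02 m/s); the robot touches nothing.
It fails at once if the spare board is shifted by more than 12 mm (distance of spare_board from where it was at the start of the episode above 0.012 m).
It fails at once if the tub, the puck or the brush is shifted by more than 20 mm (distance of any of tub, puck, brush from where it was at the start of the episode above 0.02 m).
It fails at once if the used board is dropped (moves faster than 0.5 m/s while the fingers do not hold it) (contact force between the fingers and used_board below 0.05 N and linear speed of used_board above 0.5 m/s).
It fails at once if the honeycomb board is dropped (moves faster than 0.5 m/s while the fingers do not hold it) (contact force between the fingers and honeycomb_board below 0.05 N and linear speed of honeycomb_board above 0.5 m/s).
It also fails if it takes over 48 s, if anything falls off the work surface, if the arm or the gripper's body presses on something with over 40 N, if the wrist force passes 120 N, or if a joint passes its speed limit or range.

## Working session

There is one attempt and no reset: what is moved stays moved. The work goes in short steps, Python scripts to look and compute and a shell command to move; the robot and the scene stay as the last step left them, time stands still between calls to the robot, and variables do not carry over. Pictures are saved under pics/ and viewed, at most 13 in all, crops included, and the job is handed in when it is done.

```bash
mkdir -p pics; ls; python3 - <<'E'
from plant import arm
import cv2,json,numpy as np
s=arm.read_state();print(s)
for n in("scene","top"):
    c=arm.read_camera(n);cv2.imwrite(f"pics/{n}0.png",c["image"])
    print(n,c["fx"],c["cx"],c["cy"],np.round(c["world_to_cam"],4).tolist())
    np.savez(f"pics/{n}0.npz",K=[c["fx"],c["fy"],c["cx"],c["cy"]],T=c["world_to_cam"])
a=cv2.resize(cv2.imread("pics/top0.png"),None,fx=1.56,fy=1.56,interpolation=2);cv2.imwrite("pics/top0b.png",a)
E
```

```text
pics
{'time': 0.0, 'joints': array([ 1.02389553e+00,  2.21239082e-01,  1.52759691e+00, -6.99708404e-07,
        1.39466046e+00, -1.26113205e-01]), 'joint_vel': array([-0.00119162,  0.00017587,  0.00239839, -0.00104894, -0.00136245,
       -0.00138255]), 'joint_efforts': array([ 1.25283652e-03, -4.96908116e+01, -3.89396024e+01, -9.76417914e-05,
        1.10350235e-02,  3.44911496e-05]), 'ee_pos': array([0.25507572, 0.57008848, 0.30279857]), 'ee_rot': array([-3.13970388e+00, -2.38775585e-04,  2.72080496e+00]), 'ft_force': array([-0.31563808,  0.79681044,  0.09477344]), 'wrist_torque': array([ 0.00391324,  0.02695553, -0.0089633 ]), 'gripper_force': 0.0, 'finger_gap': 1.0010531744825621}
scene 363.86047977178754 255.0423101214679 197.10922488409363 [[-0.7029, 0.711, 0.0189, 0.2845], [0.493, 0.5062, -0.7076, -0.2771], [-0.5127, -0.4881, -0.7063, 1.385], [0.0, 0.0, 0.0, 1.0]]
top 393.5767792340994 256.7045372355361 189.5699718253934 [[0.0064, -0.9995, 0.0311, 0.1028], [-0.9835, -0.0119, -0.1805, 0.5419], [0.1807, -0.0294, -0.9831, 0.8851], [0.0, 0.0, 0.0, 1.0]]
```

View pics/top0b.png

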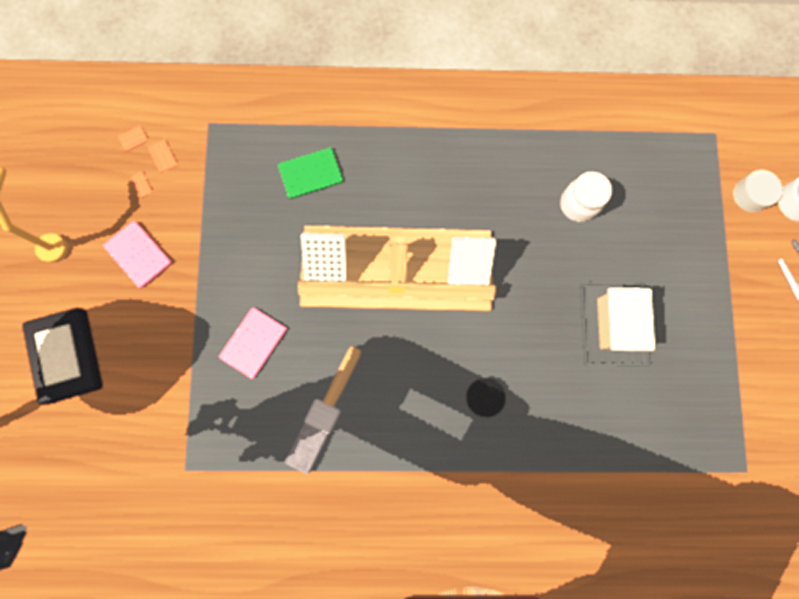

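View pics/scene0.png

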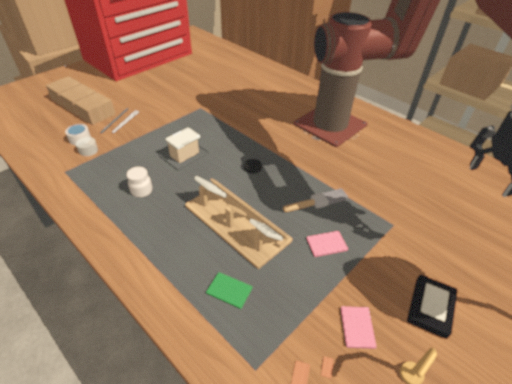

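```bash
python3 - <<'E'
import cv2,numpy as np
a=cv2.imread("pics/top0.png")
r=cv2.resize(a[140:205,188:321],None,fx=6,fy=6,interpolation=cv2.INTER_CUBIC)
cv2.imwrite("pics/rackc.png",r)
b=cv2.resize(a[175:240,365:430],None,fx=9,fy=9,interpolation=cv2.INTER_CUBIC)
cv2.imwrite("pics/brickc.png",b)
E
```

```text
(no output)
```

View pics/rackc.png

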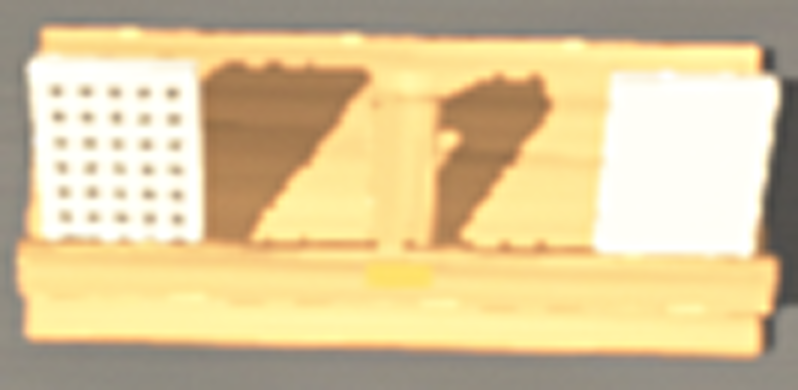

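View pics/brickc.png

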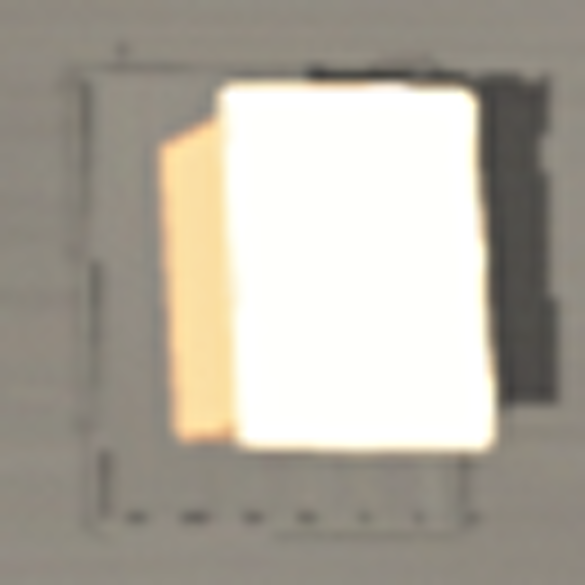

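```bash
cat > h.py <<'E'
import numpy as np
from scipy.optimize import least_squares
d=np.load("pics/top0.npz");K=d["K"];T=d["T"]
def proj(P,K=K,T=T):
    c=np.atleast_2d(P)@T[:3,:3].T+T[:3,3]; return c[:,:2]/c[:,2:]*K[:2]+K[2:]
def unproj(px,z,K=K,T=T):
    r=np.c_[(np.atleast_2d(px)-K[2:])/K[:2],np.ones(len(np.atleast_2d(px)))]@T[:3,:3]
    o=-T[:3,:3].T@T[:3,3]; return o+r*((z-o[2])/r[:,2])[:,None]
def fit(local,px,z0=0):
    def pose(p,l):
        c,s=np.cos(p[2]),np.sin(p[2]);return np.c_[p[0]+c*l[:,0]-s*l[:,1],p[1]+s*l[:,0]+c*l[:,1],l[:,2]]
    f=lambda p:(proj(pose(p,local))-px).ravel()
    r=least_squares(f,[.5,0,0]);return r.x,np.round(f(r.x).reshape(-1,2),2).tolist()
E
python3 - <<'E'
from h import *
cr=lambda p,s,o:(np.array(p,float)+.5)/s-.5+o
R=lambda p:cr(p,6,[188,140]);B=lambda p:cr(p,9,[365,175])
print("cam",-T[:3,:3].T@T[:3,3])
q=lambda a,b,z:np.array([[a,b,z],[a,-b,z],[-a,-b,z],[-a,b,z]])
print("rack",fit(q(.065,.15,.014),R([[40,27],[765,45],[762,357],[25,340]])))
print("ub",fit(q(.046,.031,.073),B([[219,82],[478,82],[496,450],[238,452]])))
print("brick lft corners",unproj(B([[160,148],[178,440]]),.005))
print("pan", unproj(B([[65,65],[95,535],[482,530]]),.007))
print("tab/lip",[unproj(R([[398,275],[20,243],[778,257],[20,290]]),z).round(4).tolist() for z in(.02,.03)])
for n,c in(("hc",[[28,58],[200,62],[203,242],[42,240]]),("sp",[[608,72],[780,78],[757,254],[594,250]])):
  print(n,[unproj(R(c),z).round(4).tolist() for z in(.03,.085,.09)])
E
```

```text
cam [0.37229763 0.13526672 0.96476896]
rack (array([ 0.59292879,  0.11337695, -0.0125389 ]), [[0.41, 0.36], [-0.86, 0.62], [0.04, -0.4], [0.38, -0.48]])
ub (array([ 0.50637924, -0.2337363 , -0.00308347]), [[1.14, 0.66], [-1.41, 1.06], [-0.86, -0.54], [1.11, -1.1]])
brick lft corners [[ 0.54891976 -0.20822254  0.005     ]
 [ 0.46760544 -0.208993    0.005     ]]
pan [[ 0.57174377 -0.18197374  0.007     ]
 [ 0.44131643 -0.184095    0.007     ]
 [ 0.4435894  -0.29085264  0.007     ]]
tab/lip [[[0.5562, 0.1139, 0.02], [0.5676, 0.2677, 0.02], [0.5657, -0.042, 0.02], [0.5481, 0.267, 0.02]], [[0.5543, 0.1141, 0.03], [0.5655, 0.2663, 0.03], [0.5637, -0.0402, 0.03], [0.5463, 0.2656, 0.03]]]
hc [[[0.6426, 0.2659, 0.03], [0.642, 0.1958, 0.03], [0.5669, 0.1929, 0.03], [0.5669, 0.2575, 0.03]], [[0.6267, 0.2582, 0.085], [0.6262, 0.1922, 0.085], [0.5554, 0.1895, 0.085], [0.5554, 0.2503, 0.085]], [[0.6253, 0.2575, 0.09], [0.6247, 0.1919, 0.09], [0.5544, 0.1892, 0.09], [0.5544, 0.2497, 0.09]]]
sp [[[0.6404, 0.0284, 0.03], [0.6389, -0.0426, 0.03], [0.5648, -0.0316, 0.03], [0.5656, 0.0347, 0.03]], [[0.6246, 0.0347, 0.085], [0.6232, -0.0321, 0.085], [0.5535, -0.0218, 0.085], [0.5542, 0.0407, 0.085]], [[0.6231, 0.0353, 0.09], [0.6218, -0.0312, 0.09], [0.5524, -0.0209, 0.09], [0.5532, 0.0412, 0.09]]]
```

```bash
cat >> h.py <<'E'
from scipy.spatial.transform import Rotation as Rn
from plant import arm
def Rt(tilt,yaw=0):  # tilt deg forward, yaw rad about world z
    t=np.radians(tilt);z=[np.sin(t),0,-np.cos(t)];y=[0,1,0]
    return Rn.from_euler('z',yaw)*Rn.from_matrix(np.c_[np.cross(y,z),y,z])
def go(gp,R,off=.054):
    s=arm.read_state();R0=Rn.from_euler('xyz',s["ee_rot"]);p=np.array(gp)-off*R.apply([0,0,1])
    d=R0.inv().apply(p-s["ee_pos"]);w=(R0.inv()*R).as_rotvec()
    print("row",(w/np.pi).round(4).tolist(),(d/.2).round(4).tolist(),"rows",round(max(np.linalg.norm(d)/.0625,np.degrees(np.linalg.norm(w))/10.7),1))
    print("t",round(s["time"],2),"gp",(s["ee_pos"]+.054*R0.apply([0,0,1])).round(4),"gap",round(float(s["finger_gap"])*85,1),"F",s["ft_force"].round(1),"j",s["joints"].round(2))
E
python3 -c "
from h import *
go([.56,.113,.25],Rt(25,-.0125))"
```

```text
row [-0.0289, -0.1371, -0.1278] [-2.2204, -1.5087, 0.0221] rows 8.6
t 0.1 gp [0.2551 0.57   0.2489] gap 85.3 F [-0.7  0.3 -1. ] j [ 1.02  0.22  1.53 -0.    1.39 -0.13]
```

```bash
python3 -m inch '[[[-0.0145,-0.0685,-0.064,-0.99,-0.68,0.02,-1],[-0.0145,-0.0685,-0.064,-0.99,-0.68,0.02,-1],[-0.0145,-0.0685,-0.064,-0.99,-0.68,0.02,-1],[-0.0145,-0.0685,-0.064,-0.99,-0.68,0.02,-1]]]'; python3 -c "
from h import *
go([.56,.113,.25],Rt(25,-.0125))"
```

```text
time: 0.6
ee_pos: [0.3808, 0.3636, 0.2994]
ee_rot: [3.118, 0.218, 2.921]
ft_force: [0.3, -0.3, 0.4]
finger_gap: 1.001
gripper_force: 0.0
row [-0.014, -0.0684, -0.0638] [-1.0123, -1.0546, 0.2024] rows 4.7
t 0.6 gp [0.3924 0.3622 0.2467] gap 85.1 F [ 0.3 -0.3  0.4] j [ 0.69 -0.09  1.88 -0.17  1.21 -0.61]
```

```bash
python3 -m inch '[[[-0.014,-0.068,-0.064,-1,-1,0.2,-1],[-0.014,-0.068,-0.064,-1,-1,0.2,-1],[-0.014,-0.068,-0.064,-1,-1,0.2,-1],[-0.014,-0.068,-0.064,-1,-1,0.2,-1],[-0.014,-0.068,-0.064,-1,-1,0.2,-1]]]'; python3 -c "
from h import *
import cv2
go([.56,.113,.25],Rt(25,-.0125))
c=arm.read_camera('wrist');cv2.imwrite('pics/w1.png',cv2.resize(c['image'],None,fx=1.5,fy=1.5,interpolation=2))
np.savez('pics/w1.npz',K=[c['fx'],c['fy'],c['cx'],c['cy']],T=c['world_to_cam'])
print(-c['world_to_cam'][:3,:3].T@c['world_to_cam'][:3,3],c['world_to_cam'][2,:3],c['fx'])"
```

```text
time: 1.23
ee_pos: [0.5375, 0.1235, 0.2993]
ee_rot: [3.141, 0.435, 3.127]
ft_force: [-0.5, -0.1, -0.2]
finger_gap: 1.0
gripper_force: 0.0
row [-0.0002, -0.0003, -0.0007] [0.0017, -0.0513, 0.0014] rows 0.2
t 1.23 gp [0.5603 0.1232 0.2504] gap 85.0 F [-0.5 -0.1 -0.2] j [ 0.11 -0.2   2.01 -0.07  0.91 -1.42]
[0.43879725 0.12489922 0.33064949] [ 0.67515712 -0.01041033 -0.7376005 ] 336.43382255341794
```

View pics/w1.png

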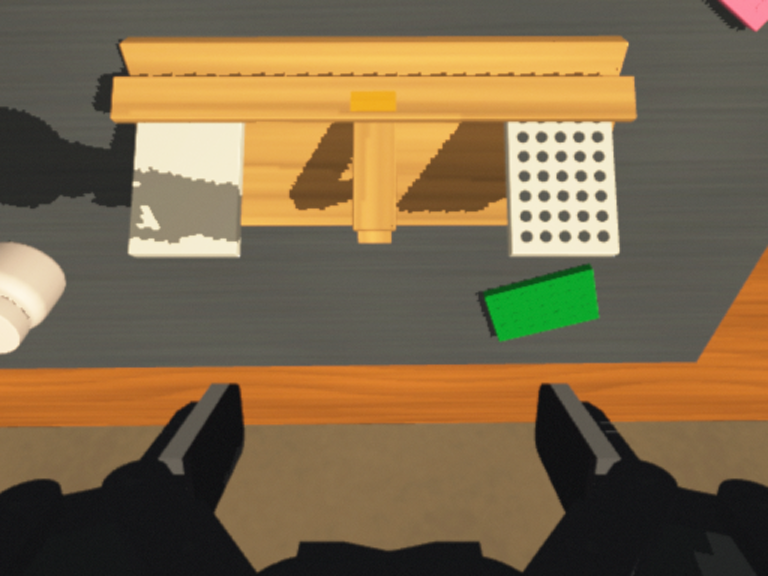

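```bash
python3 - <<'E'
from h import *
import cv2
w=np.load("pics/w1.npz");Kw,Tw=w["K"],w["T"]
def holes(f,box,s):
    a=cv2.imread(f,0);x0,y0,x1,y1=box
    a=cv2.resize(a[y0:y1,x0:x1],None,fx=s,fy=s,interpolation=cv2.INTER_CUBIC)
    m=(a<(150 if s==4 else 190)).astype(np.uint8)
    n,_,st,c=cv2.connectedComponentsWithStats(m)
    k=[i for i in range(1,n) if 4*s*s/16<st[i,4]<25*s*s*2.3 and st[i,0]>0 and st[i,1]>0 and st[i,0]+st[i,2]<a.shape[1] and st[i,1]+st[i,3]<a.shape[0]]
    return (c[k]+.5)/s-.5+[x0,y0]
hw=(holes("pics/w1.png",(514,124,610,246),1)+.5)/1.5-.5
ht=holes("pics/top0.png",(195,150,221,181),4)
print(len(hw),len(ht))
t=np.radians(40);Rl=np.c_[[np.sin(t),0,np.cos(t)],[0,1,0],[-np.cos(t),0,np.sin(t)]]
# local axes: x up, z out front, y = z cross x
Rl[:,1]=np.cross(Rl[:,2],Rl[:,0])
def P(p,l): return (Rn.from_euler('z',p[3])*Rn.from_matrix(Rl)).apply(l)+p[:3]
g=[(i,j) for i in range(-3,4) for j in range(-2,3)]
def pts(p): return P(p,np.array([[i*p[4],j*p[4],.009] for i,j in g]))
cw=(np.array([[512,250],[612.5,248.5]])+.5)/1.5-.5
cl=np.array([[.046,.031,.009],[.046,-.031,.009]])
def near(obs,pr): 
    D=np.linalg.norm(obs[:,None]-pr[None],axis=2);k=D.argmin(1);return obs-pr[k]
def res(p,useT=1,useW=1):
    q=pts(p);r=[]
    if useW:
        r.append(near(hw,proj(q,Kw,Tw)).ravel())
        r.append((proj(P(p,cl),Kw,Tw)-cw[np.argsort(-cw[:,0])] if proj(P(p,cl),Kw,Tw)[0,0]>proj(P(p,cl),Kw,Tw)[1,0] else proj(P(p,cl),Kw,Tw)-cw).ravel())
    if useT: r.append(near(ht,proj(q)).ravel())
    return np.concatenate(r)
for uT,uW in((0,1),(1,1)):
  best=min((least_squares(lambda p:res(p,uT,uW),[.605+dx,.223,.05+dz,-.0125,.012],x_scale=[.01,.01,.01,.01,.001],loss='soft_l1') for dx in(-.01,0,.01) for dz in (-.01,0,.01)),key=lambda r:r.cost)
  print(best.x.round(4),best.cost,np.abs(res(best.x,uT,uW)).max().round(2),np.abs(res(best.x,uT,uW)).mean().round(2))
p=best.x
Rz=Rn.from_euler('z',p[3])
print("slot floor origin",P(p,np.array([[-.046,0,0]])))
e=p.copy();e[:3]+=Rz.apply([0,-.11,0]);print("empty bay if hc centred",e)
o=lambda a:(np.array(a)+.5)/1.5-.5
print("pred backrest top",(proj(P(e,np.array([[.029,.013,0],[.029,-.013,0]])),Kw,Tw)*1.5).round(1),"seen 394,232 / 355,232")
print("lip ends",(proj(P(e,np.array([[-.030,.15,.015],[-.03,-.15,.015]])),Kw,Tw)*1.5).round(1),"seen 637,120 / 110,120")
print("tab z",unproj(o([[351,110],[396,110]]),e[2]-.03*np.cos(t)+.015*np.sin(t),Kw,Tw))
E
```

```text
0 0
[0.6091 0.229  0.0408 0.005  0.012 ] 0.0 0.0 0.0
[0.6091 0.229  0.0408 0.005  0.012 ] 0.0 0.0 0.0
slot floor origin [[0.57957777 0.22887738 0.00560627]]
empty bay if hc centred [0.60969088 0.1190253  0.04084432 0.00495679 0.012     ]
pred backrest top [[404.7 228.4]
 [364.4 229. ]] seen 394,232 / 355,232
lip ends [[622.3 127.1]
 [146.7 135.8]] seen 637,120 / 110,120
tab z [[0.56469457 0.09947484 0.0275048 ]
 [0.56508527 0.12701342 0.0275048 ]]
```

```bash
cat > fit.py <<'E'
from h import *
import cv2
w=np.load("pics/w1.npz");Kw,Tw=w["K"],w["T"]
o=lambda a:(np.array(a,float)+.5)/1.5-.5
r6=lambda a:(np.array(a,float)+.5)/6-.5+[188,140]
def snap(f,pts,h,s):  # dark centroid near hand-read points
    a=cv2.imread(f,0).astype(float);out=[]
    for x,y in pts:
        X,Y=int(round(x)),int(round(y));p=a[Y-h:Y+h+1,X-h:X+h+1];m=np.clip(p.max()-p-30,0,None)
        yy,xx=np.mgrid[Y-h:Y+h+1,X-h:X+h+1];out.append([(m*xx).sum()/m.sum(),(m*yy).sum()/m.sum()])
    return np.array(out)
g=[(i,j) for i in range(6) for j in range(5)]   # i rows from lip end (x=-2p) up ; j right = +y in wrist
hw0=[(523+(527-523)*i/5+j*(18.75+.875*i/5),137+20*i-.0*j) for i,j in g]
hw=o(snap("pics/w1.png",hw0,8,1))
# top crop: rows from top (x=+3p) ; columns left = +y
ht0=[(57+1.4*k+ (4-j)*(29+0*k),91+25.3*k+.5*(4-j)) for k in range(6) for j in range(5)]
ht0=r6(ht0);idx=[(5-k,j) for k in range(6) for j in range(5)]
ht=snap("pics/top0.png",ht0,2,1)
t=np.radians(40);Rl=np.c_[[np.sin(t),0,np.cos(t)],[0,1,0],[-np.cos(t),0,np.sin(t)]]
def P(p,l): return (Rn.from_euler('z',p[3])).apply(np.array(l)@Rl.T)+p[:3]
loc=lambda gg,p:P(p,[[(i-2)*p[4],(j-2)*p[4],.009] for i,j in gg])
cw=o([[512,250],[612.5,248.5]]);cl=[[.046,-.031,.009],[.046,.031,.009]]
def res(p,uT,uW):
    r=[]
    if uW:r+=[(proj(loc(g,p),Kw,Tw)-hw).ravel(),(proj(P(p,cl),Kw,Tw)-cw).ravel()]
    if uT:r+=[(proj(loc(idx,p))-ht).ravel()]
    return np.concatenate(r)
if __name__=="__main__":
  for uT,uW in((0,1),(1,1)):
    b=least_squares(res,[.605,.223,.05,-.0125,.012],x_scale=[.01,.01,.01,.01,.001],loss='soft_l1',args=(uT,uW))
    R=np.abs(res(b.x,uT,uW));print(b.x.round(4),R.mean().round(2),R.max().round(2))
    p=b.x;e=p.copy();e[:3]+=Rn.from_euler('z',p[3]).apply([0,-.11,0]);print("floor",P(p,[[-.046,0,0]]).round(4),"bay",e.round(4))
    print("backrest",(proj(P(e,[[.029,.013,0],[.029,-.013,0]]),Kw,Tw)*1.5).round(1).tolist(),"seen 394,232 / 355,232")
    print("lip",(proj(P(e,[[-.030,.15,.015],[-.03,-.15,.015]]),Kw,Tw)*1.5).round(1).tolist(),"seen 637,120 / 110,120")
    z=e[2]-.03*np.cos(t)+.015*np.sin(t);print("tab",unproj(o([[351,101],[396,101]]),z,Kw,Tw).round(4).tolist(),"lip ends",unproj(o([[637,120],[110,121]]),z,Kw,Tw).round(4).tolist())
    print("spare top corner pred",(proj(P([*(p[:3]+Rn.from_euler('z',p[3]).apply([0,-.22,0])),p[3]],cl),Kw,Tw)*1.5).round(1).tolist())
E
python3 fit.py
```

```text
[ 0.6051  0.229   0.0458 -0.0223  0.0123] 0.76 2.02
floor [[0.5755 0.2296 0.0106]] bay [ 0.6026  0.119   0.0458 -0.0223  0.0123]
backrest [[404.1, 224.3], [362.7, 224.0]] seen 394,232 / 355,232
lip [[627.7, 126.0], [139.1, 122.2]] seen 637,120 / 110,120
tab [[0.5572, 0.1002, 0.0325], [0.5576, 0.127, 0.0325]] lip ends [[0.5713, 0.2739, 0.0325], [0.5674, -0.0479, 0.0325]]
spare top corner pred [[149.9, 245.9], [252.6, 246.6]]
[ 0.5957  0.2231  0.0619 -0.0209  0.0116] 0.64 4.59
floor [[0.5661 0.2237 0.0266]] bay [ 0.5934  0.1132  0.0619 -0.0209  0.0116]
backrest [[394.9, 227.0], [351.1, 226.8]] seen 394,232 / 355,232
lip [[632.2, 122.4], [113.3, 119.0]] seen 637,120 / 110,120
tab [[0.5508, 0.1016, 0.0485], [0.5512, 0.1269, 0.0485]] lip ends [[0.5642, 0.2659, 0.0485], [0.5605, -0.0386, 0.0485]]
spare top corner pred [[124.6, 250.5], [233.6, 251.1]]
```

```bash
python3 - <<'E'
from fit import *
def S(p,dy): q=np.array(p[:4],float);q[:3]=q[:3]+Rn.from_euler('z',p[3]).apply([0,dy,0]);return q
def rs(v,cat=False):
    e=v[:4];h=np.r_[S(e,.11+v[4]),v[6]];s=S(e,-.11+v[5])
    L=[[-.03,.15,.015],[-.03,-.15,.015]]
    r=dict(hw=proj(loc(g,h),Kw,Tw)-hw, hc=proj(P(h,cl),Kw,Tw)-cw, sp=proj(P(s,cl),Kw,Tw)-o([[129,251],[240,250]]),
     ht=proj(loc(idx,h))-ht, br=proj(P(e,[[.029,.013,0],[.029,-.013,0]]),Kw,Tw)-o([[394,231],[355,231]]),
     lw=proj(P(e,L),Kw,Tw)-o([[637,120],[110,120]]), lt=proj(P(e,L))-r6([[20,243],[778,257]]),
     st=proj(P(s,[[.046,.031,0],[.046,-.031,0]]))-r6([[610,73],[778,79]]))
    if cat: return {k:(x*1).round(1).tolist() for k,x in r.items() if k not in("hw","ht")}|{k:np.abs(r[k]).mean(0).round(2) for k in("hw","ht")}
    r["hw"]=r["hw"]/3;r["ht"]=r["ht"]/3
    return np.concatenate([x.ravel() for x in r.values()])
b=least_squares(rs,[.593,.113,.062,-.0125,0,0,.0117],x_scale=[.01,.01,.01,.01,.01,.01,.001],loss='soft_l1')
print(b.x.round(4));print(rs(b.x,True))
E
```

```text
[ 0.592   0.1135  0.0642 -0.0179 -0.0013  0.0032  0.0115]
{'hc': [[-1.0, 2.1], [5.1, 3.4]], 'sp': [[0.0, 0.7], [-0.7, 1.6]], 'br': [[1.3, -2.3], [-2.3, -2.3]], 'lw': [[-1.1, 0.9], [1.1, -0.4]], 'lt': [[-0.2, -1.1], [-0.1, 0.3]], 'st': [[-0.7, -0.1], [-1.7, -0.2]], 'hw': array([0.89, 0.73]), 'ht': array([0.59, 0.28])}
```

```bash
python3 -c "
from h import *
go([.5335,-.055,.22],Rt(2,-.01))
go([.5064,-.2337,.19],Rt(-20,-.005))"
```

```text
row [-0.0009, 0.1278, -0.0017] [0.0755, -0.8819, 0.1072] rows 2.9
t 1.27 gp [0.5618 0.1209 0.2506] gap 85.0 F [ 0.8 -3.5  0.3] j [ 0.1  -0.2   2.   -0.07  0.9  -1.42]
row [-0.0007, 0.25, -0.0035] [0.1642, -1.7761, 0.2508] rows 5.8
t 1.27 gp [0.5618 0.1209 0.2506] gap 85.0 F [ 0.8 -3.5  0.3] j [ 0.1  -0.2   2.   -0.07  0.9  -1.42]
```

```bash
python3 -m inch '[[[-0.001,0.128,-0.002,0.08,-0.88,0.11,-1],[-0.001,0.128,-0.002,0.08,-0.88,0.11,-1],[-0.001,0.128,-0.002,0.08,-0.88,0.11,-1]]]'; python3 -c "
from h import *
go([.5064,-.2337,.19],Rt(-20,-.005))"
```

```text
time: 1.65
ee_pos: [0.5299, -0.0518, 0.2722]
ee_rot: [3.139, 0.03, 3.136]
ft_force: [1.7, -0.5, 0.1]
finger_gap: 0.997
gripper_force: 0.0
row [0.0008, 0.1206, -0.0001] [0.0246, -0.9107, 0.1545] rows 3.0
t 1.65 gp [ 0.5315 -0.0516  0.2183] gap 84.8 F [ 1.7 -0.5  0.1] j [-0.25  0.01  1.82  0.01  1.29 -1.82]
```

```bash
python3 -m inch '[[[0.0,0.12,0,0.025,-0.91,0.155,-1],[0.0,0.12,0,0.025,-0.91,0.155,-1],[0.0,0.12,0,0.025,-0.91,0.155,-1],[0.0,0.12,0,0.025,-0.91,0.155,-1]]]'; python3 -c "
from h import *
import cv2
c=arm.read_camera('wrist');cv2.imwrite('pics/w2.png',cv2.resize(c['image'],None,fx=1.5,fy=1.5,interpolation=2))
np.savez('pics/w2.npz',K=[c['fx'],c['fy'],c['cx'],c['cy']],T=c['world_to_cam'])
go([.5064,-.2337,.0675],Rt(-20,-.005))"
```

```text
time: 2.15
ee_pos: [0.5233, -0.2349, 0.2387]
ee_rot: [3.139, -0.348, 3.132]
ft_force: [0.7, 0.2, 0.4]
finger_gap: 1.0
gripper_force: 0.0
row [0.0014, 0.0009, -0.0008] [-0.2118, -0.0068, 0.5684] rows 1.9
t 2.2 gp [ 0.5053 -0.2325  0.1888] gap 85.2 F [0.7 1.7 0. ] j [-0.49  0.36  1.52 -0.15  1.58 -2.03]
```

View pics/w2.png

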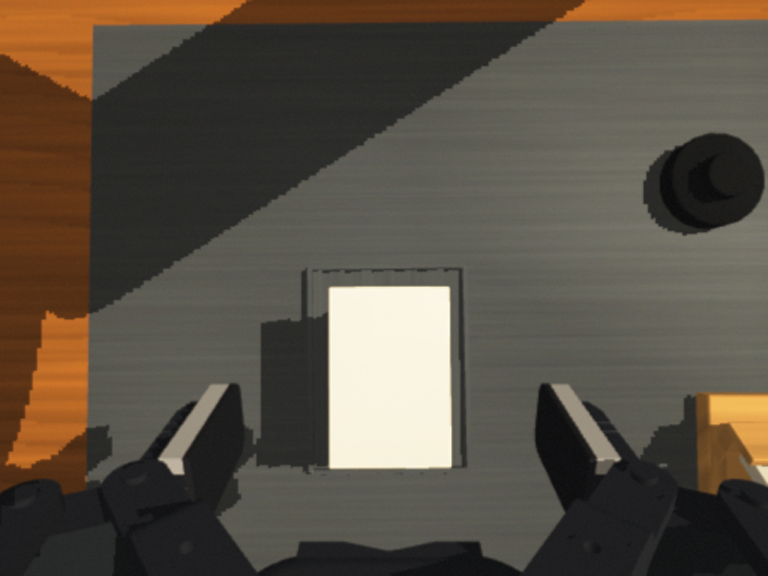

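```bash
python3 - <<'E'
from h import *
w=np.load("pics/w2.npz");K2,T2=w["K"],w["T"]
o=lambda a:(np.array(a,float)+.5)/1.5-.5
b=unproj(o([[329,286.5],[450,286.5],[452,468],[329,468]]),.073,K2,T2);print(b.round(4),b.mean(0))
b=unproj(o([[303,269],[463,267],[466,467],[302,473]]),.007,K2,T2);print(b.round(4),b.mean(0))
E
```

```text
[[ 0.4613 -0.265   0.073 ]
 [ 0.4619 -0.203   0.073 ]
 [ 0.5536 -0.2034  0.073 ]
 [ 0.553  -0.2654  0.073 ]] [ 0.50745069 -0.2342014   0.073     ]
[[ 0.4463 -0.2894  0.007 ]
 [ 0.446  -0.1863  0.007 ]
 [ 0.5731 -0.1865  0.007 ]
 [ 0.5758 -0.2904  0.007 ]] [ 0.5102915  -0.23815472  0.007     ]
```

```bash
python3 -m inch '[[[0.0014,0.001,-0.001,-0.217,-0.009,0.566,-1],[0.0014,0.001,-0.001,-0.217,-0.009,0.566,-1],[0.0014,0.001,-0.001,-0.217,-0.009,0.566,-1],[0.0014,0.001,-0.001,-0.217,-0.009,0.566,-1]]]'; python3 -c "
from h import *
go([.5075,-.2342,.0675],Rt(-20,-.005))"
```

```text
time: 2.7
ee_pos: [0.5281, -0.2327, 0.1224]
ee_rot: [-3.139, -0.345, 3.141]
ft_force: [-0.2, 0.6, 0.6]
finger_gap: 0.997
gripper_force: 0.0
row [-0.0012, 0.0012, 0.0013] [0.0032, -0.008, 0.0231] rows 0.1
t 2.7 gp [ 0.5099 -0.2328  0.0716] gap 84.7 F [-0.2  0.6  0.6] j [-0.48  0.5   1.57 -0.16  1.39 -2.  ]
```

```bash
python3 -m inch '[[[0,0,0.001,0.003,-0.006,0.023,-1],[0,0,0.001,0.003,-0.006,0.023,0.6],[0,0,0.001,0.003,-0.006,0.023,0.6],[0,0,0.001,0.003,-0.006,0.023,0.6],[0,0,0.001,0.003,-0.006,0.023,0.6]]]'; python3 -c "
from h import *
go([.5075,-.2342,.0675],Rt(-20,-.005))"
```

```text
time: 3.32
ee_pos: [0.5259, -0.2348, 0.1179]
ee_rot: [-3.138, -0.345, 3.136]
ft_force: [1.7, -0.1, 6.9]
finger_gap: 0.71
gripper_force: 65.6
row [-0.0011, 0.0014, -0.0001] [0.0005, 0.0027, -0.0018] rows 0.0
t 3.33 gp [ 0.5077 -0.2349  0.067 ] gap 60.4 F [ 1.7 -0.1  6.9] j [-0.48  0.5   1.57 -0.16  1.38 -1.99]
```

```bash
python3 -m inch '[[[0,-0.03,0,-0.15,0,-0.4,0.6],[0,-0.05,0,-0.2,0.02,-0.65,0.6],[0,-0.1,0,-0.22,0.3,-0.75,0.6],[0,-0.16,0,-0.25,0.6,-0.8,0.6],[0,-0.2,0,-0.28,0.9,-0.83,0.6]]]'; python3 -c "
from h import *
go([.637,.1135,.19],Rt(30,-.016))"
```

```text
time: 3.95
ee_pos: [0.6349, -0.0531, 0.2543]
ee_rot: [-3.14, 0.288, 3.137]
ft_force: [0.0, -0.3, -0.8]
finger_gap: 0.714
gripper_force: 65.9
row [0.0009, -0.075, 0.0034] [0.1479, 0.8346, 0.046] rows 2.7
t 3.95 gp [ 0.6503 -0.0533  0.2025] gap 60.7 F [ 0.  -0.3 -0.8] j [-0.23  0.12  1.75  0.08  0.99 -1.83]
```

```bash
python3 -m inch '[[[0.001,-0.075,0.003,0.148,0.835,0.046,0.6],[0.001,-0.075,0.003,0.148,0.835,0.046,0.6],[0.001,-0.075,0.003,0.148,0.835,0.046,0.6],[0.001,-0.075,0.003,0.148,0.835,0.046,0.6]]]'; python3 -c "
from h import *
go([.6313,.1135,.1226],Rt(30,-.016),.054-.0014)"
```

```text
time: 4.45
ee_pos: [0.608, 0.1157, 0.2345]
ee_rot: [-3.14, 0.515, 3.133]
ft_force: [0.1, 0.0, -0.8]
finger_gap: 0.711
gripper_force: 65.9
row [0.0007, -0.0027, 0.0021] [0.1762, -0.0088, 0.2813] rows 1.1
t 4.45 gp [0.6346 0.1154 0.1875] gap 60.4 F [ 0.1  0.  -0.8] j [ 0.08  0.01  1.96 -0.07  0.66 -1.44]
```

```bash
python3 -m inch '[[[0.0005,-0.0027,0.002,0.176,-0.009,0.281,0.6],[0.0005,-0.0027,0.002,0.176,-0.009,0.281,0.6],[0.0005,-0.0027,0.002,0.176,-0.009,0.281,0.6],[0.0005,-0.0027,0.002,0.176,-0.009,0.281,0.6]]]'; python3 -c "
from h import *
import cv2
go([.6313,.1135,.1226],Rt(30,-.016),.054-.0014)
c=arm.read_camera('wrist');a=c['image']
go([.6313-.035*.643,.1135,.1226-.035*.766],Rt(30,-.016),.054-.0014)
np.savez('pics/w3.npz',K=[c['fx'],c['fy'],c['cx'],c['cy']],T=c['world_to_cam'])
s=arm.read_camera('scene')['image'][155:275,160:320]
w=cv2.resize(a,None,fx=1.1,fy=1.1)
cv2.imwrite('pics/w3.png',cv2.resize(a,None,fx=1.5,fy=1.5,interpolation=2))
cv2.imwrite('pics/s3.png',cv2.resize(s,None,fx=5,fy=5,interpolation=2))
"
```

```text
time: 4.95
ee_pos: [0.6087, 0.1103, 0.172]
ee_rot: [3.141, 0.53, 3.12]
ft_force: [0.5, 0.3, -0.9]
finger_gap: 0.715
gripper_force: 65.9
row [-0.0005, 0.0021, -0.0015] [0.0261, 0.0178, 0.0071] rows 0.1
t 4.95 gp [0.636  0.1097 0.1254] gap 60.7 F [ 0.5  0.3 -0.9] j [ 0.07  0.09  2.01 -0.09  0.51 -1.41]
row [-0.0005, 0.0021, -0.0014] [0.1901, 0.0146, 0.0659] rows 0.6
t 5.0 gp [0.6359 0.1099 0.1253] gap 60.5 F [ 0.2  0.9 -1.4] j [ 0.07  0.09  2.01 -0.09  0.51 -1.41]
```

View pics/w3.png

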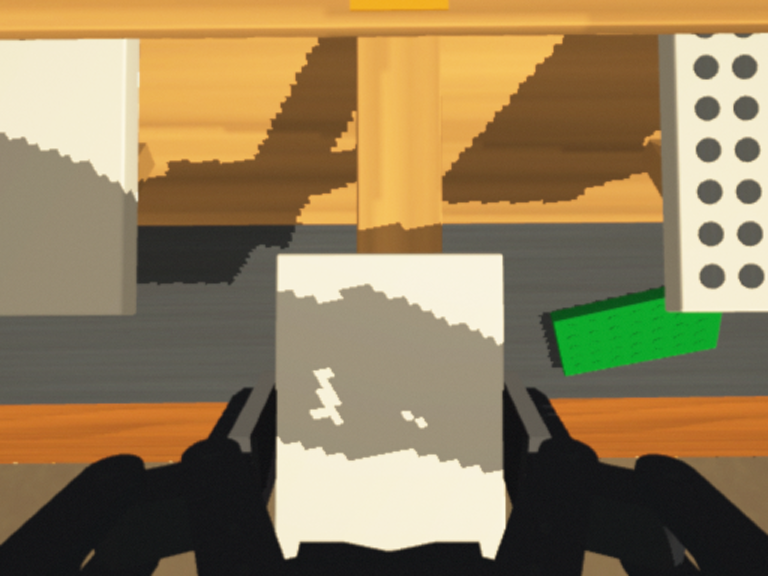

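```bash
python3 - <<'E'
from fit import *
q=np.load("pics/w3.npz");K3,T3=q["K"],q["T"]
def S(p,dy): r=np.array(p[:4],float);r[:3]=r[:3]+Rn.from_euler('z',p[3]).apply([0,dy,0]);return r
def terms(v):
    e=v[:4];h=np.r_[S(e,.11+v[4]),v[6]];s=S(e,-.11+v[5])
    L=[[-.03,.15,.015],[-.03,-.15,.015]]
    g3=[(i,j) for j in(0,1) for i in range(6)]
    h3=o([(707,67),(708,108),(708.5,150),(710,191.5),(711,233.5),(712.5,276.5),(745,67),(746,108),(747,150),(748,192),(749.5,234),(751,276.5)])
    return dict(hw=(proj(loc(g,h),Kw,Tw)-hw)/3, ht=(proj(loc(idx,h))-ht)/3,
     h3=(proj(loc(g3,h),K3,T3)-h3)/1.5,
     l3=(proj(P(e,[[-.03,.0,.015]]),K3,T3)-o([[400,37]]))[:,1:],
     hc3=proj(P(h,[[.046,-.031,.009]]),K3,T3)-o([[682,312]]),
     sp3=proj(P(s,[[.046,.031,.009]]),K3,T3)-o([[123,314]]),
     b3=(proj(P(e,[[0,.013,0],[0,-.013,0]]),K3,T3)-o([[441,100],[357.5,100]]))[:,:1],
     lw=proj(P(e,L),Kw,Tw)-o([[637,120],[110,120]]), lt=proj(P(e,L))-r6([[20,243],[778,257]]))
f=lambda v,ks:np.concatenate([x.ravel() for k,x in terms(v).items() if k in ks])
x0=[.592,.1135,.0642,-.0179,-.001,.003,.0115]
for ks in(["h3","l3","hc3","sp3","b3"],list(terms(x0))):
    b=least_squares(f,x0,x_scale=[.01,.01,.01,.01,.01,.01,.001],loss='soft_l1',args=(ks,))
    print(b.x.round(4));print({k:x.round(1).tolist() for k,x in terms(b.x).items() if k not in("hw","ht","h3")},{k:np.abs(terms(b.x)[k]).mean(0).round(2) for k in("hw","ht","h3")})
# held board bottom edge, from image (62 mm wide)
print(T3[2,:3], -T3[:3,:3].T@T3[:3,3])
m=arm.read_state();R0=Rn.from_euler('xyz',m["ee_rot"]);gp=m["ee_pos"]+(.054-.0014)*R0.apply([0,0,1])
c=[gp+Rn.from_matrix(Rl).apply([-.046,yy,.0045]) for yy in(-.031,.031)]
print("held pred",(proj(c,K3,T3)*1.5).round(1).tolist(),"seen 277,254 / 503,254")
E
```

```text
[ 0.5942  0.1135  0.0619 -0.0159  0.0009  0.0008  0.0119]
{'l3': [[-0.2]], 'hc3': [[2.0, 0.2]], 'sp3': [[-0.0, -0.1]], 'b3': [[0.8], [-0.8]], 'lw': [[-2.8, 1.8], [3.3, 1.2]], 'lt': [[-0.1, -1.7], [-0.3, -0.5]]} {'hw': array([0.58, 0.07]), 'ht': array([0.17, 0.18]), 'h3': array([0.83, 0.28])}
[ 0.5927  0.1135  0.0637 -0.0184 -0.0008  0.0023  0.0117]
{'l3': [[-2.3]], 'hc3': [[0.7, 1.7]], 'sp3': [[0.0, 0.8]], 'b3': [[1.1], [-1.4]], 'lw': [[-1.6, 1.5], [1.6, 0.1]], 'lt': [[-0.2, -1.4], [-0.2, 0.1]]} {'hw': array([0.37, 0.13]), 'ht': array([0.16, 0.08]), 'h3': array([0.8 , 0.36])}
[ 0.74189706 -0.01548429 -0.67033498] [0.50749185 0.11230235 0.1937535 ]
held pred [[273.9, 253.6], [502.2, 250.2]] seen 277,254 / 503,254
```

```bash
python3 -c "
from h import *
for s in(.035,.02): go([.5881+s*.643,.1135,.0672+s*.766],Rt(30,-.016),.054-.0014)"
```

```text
row [-0.0005, 0.0019, -0.0014] [0.1845, 0.0145, 0.0775] rows 0.6
t 5.05 gp [0.6355 0.11   0.125 ] gap 60.5 F [ 0.1  0.6 -1.4] j [ 0.07  0.09  2.01 -0.09  0.51 -1.41]
row [-0.0005, 0.0019, -0.0014] [0.2551, 0.0135, 0.1028] rows 0.9
t 5.05 gp [0.6355 0.11   0.125 ] gap 60.5 F [ 0.1  0.6 -1.4] j [ 0.07  0.09  2.01 -0.09  0.51 -1.41]
```

```bash
python3 -m inch '[[[-0.0005,0.002,-0.0015,0.09,0.015,0.04,0.6],[-0.0005,0.002,-0.0015,0.184,0.0145,0.077,0.6],[-0.0005,0.002,-0.0015,0.255,0.0135,0.103,0.6],[-0.0005,0.002,-0.0015,0.255,0.0135,0.103,0.6]]]'; python3 -c "
from h import *
for s in(.02,.005): go([.5881+s*.643,.1135,.0672+s*.766],Rt(30,-.016),.054-.0014)"
```

```text
time: 5.55
ee_pos: [0.5705, 0.1142, 0.1229]
ee_rot: [-3.14, 0.515, 3.127]
ft_force: [-0.3, 0.8, -1.1]
finger_gap: 0.705
gripper_force: 65.9
row [-0.0001, -0.0029, 0.0005] [-0.0306, -0.0011, -0.0122] rows 0.1
t 5.55 gp [0.5971 0.1138 0.0759] gap 60.0 F [-0.3  0.8 -1.1] j [ 0.08  0.1   2.11 -0.12  0.42 -1.37]
row [-0.0001, -0.0029, 0.0005] [0.0396, -0.0017, 0.014] rows 0.1
t 5.55 gp [0.5971 0.1138 0.0759] gap 60.0 F [-0.3  0.8 -1.1] j [ 0.08  0.1   2.11 -0.12  0.42 -1.37]
```

```bash
python3 -m inch '[[[0,-0.0015,0,0.014,-0.001,0.005,0.6],[0,-0.0025,0,0.028,-0.001,0.010,0.6],[0,-0.0025,0,0.040,-0.0015,0.014,0.6],[0,-0.0025,0,0.040,-0.0015,0.014,0.6]]]'; python3 -c "
from h import *
for s in(.005,0): go([.5881+s*.643,.1135,.0672+s*.766],Rt(30,-.016),.054-.0014)"
```

```text
time: 6.05
ee_pos: [0.5673, 0.1139, 0.119]
ee_rot: [-3.141, 0.527, 3.127]
ft_force: [0.1, -0.2, -1.7]
finger_gap: 0.719
gripper_force: 65.9
row [-0.0, 0.001, 0.0003] [0.016, -0.0002, 0.0049] rows 0.1
t 6.05 gp [0.5944 0.1135 0.0724] gap 61.1 F [ 0.1 -0.2 -1.7] j [ 0.09  0.1   2.12 -0.13  0.39 -1.36]
row [-0.0, 0.001, 0.0003] [0.0395, -0.0005, 0.0134] rows 0.1
t 6.05 gp [0.5944 0.1135 0.0724] gap 61.1 F [ 0.1 -0.2 -1.7] j [ 0.09  0.1   2.12 -0.13  0.39 -1.36]
```

```bash
python3 -m inch '[[[0,0,0,0.014,0,0.005,0.6],[0,0,0,0.026,0,0.009,0.6],[0,0,0,0.026,0,0.009,0.6]]]'; python3 -c "
from h import *
go([.5881,.1135,.0672],Rt(30,-.016),.054-.0014)"
```

```text
time: 6.42
ee_pos: [0.5634, 0.114, 0.1145]
ee_rot: [-3.141, 0.526, 3.127]
ft_force: [-0.6, -0.1, -1.8]
finger_gap: 0.706
gripper_force: 65.9
row [-0.0, 0.0008, 0.0003] [0.0114, -0.0005, 0.0037] rows 0.0
t 6.42 gp [0.5905 0.1136 0.0678] gap 60.0 F [-0.6 -0.1 -1.8] j [ 0.09  0.1   2.13 -0.14  0.38 -1.36]
```

Nearly home by estimate; creep until contact.

```bash
python3 -m inch '[[[0,0,0,0.0047,0,0.0017,0.6],[0,0,0,0.0094,0,0.0035,0.6],[0,0,0,0.0094,0,0.0035,0.6]]]'; python3 -m inch '[[[0,0,0,0.0047,0,0.0017,0.6],[0,0,0,0.0047,0,0.0017,0.6]]]';python3 -c "
from h import *
go([.5881,.1135,.0672],Rt(30,-.016),.054-.0014)"
```

```text
time: 6.8
ee_pos: [0.5624, 0.114, 0.1133]
ee_rot: [-3.141, 0.527, 3.127]
ft_force: [-0.2, 0.3, -1.0]
finger_gap: 0.71
gripper_force: 65.9
time: 7.05
ee_pos: [0.5621, 0.114, 0.1128]
ee_rot: [-3.141, 0.528, 3.127]
ft_force: [0.2, 0.1, -0.2]
finger_gap: 0.713
gripper_force: 66.0
row [0.0, 0.0013, 0.0003] [0.0014, -0.0007, -0.0003] rows 0.0
t 7.05 gp [0.5893 0.1136 0.0662] gap 60.6 F [ 0.2  0.1 -0.2] j [ 0.09  0.1   2.14 -0.14  0.38 -1.35]
```

```bash
python3 -m inch '[[[0,0,0,0.0047,0,0.0017,0.6],[0,0,0,0.0047,0,0.0017,0.6]]]';python3 -m inch '[[[0,0,0,0.0047,0,0.0017,0.6],[0,0,0,0.0047,0,0.0017,0.6]]]';python3 -c "
from h import *
go([.5881,.1135,.0672],Rt(30,-.016),.054-.0014)"
```

```text
time: 7.3
ee_pos: [0.5621, 0.1141, 0.1127]
ee_rot: [-3.141, 0.529, 3.127]
ft_force: [2.1, -0.6, 2.4]
finger_gap: 0.706
gripper_force: 66.1
time: 7.55
ee_pos: [0.5621, 0.1141, 0.1126]
ee_rot: [-3.141, 0.531, 3.127]
ft_force: [2.7, -1.2, 5.2]
finger_gap: 0.711
gripper_force: 66.3
row [0.0001, 0.0023, 0.0003] [0.0008, -0.0007, -0.0012] rows 0.0
t 7.55 gp [0.5894 0.1136 0.0661] gap 60.4 F [ 2.7 -1.2  5.2] j [ 0.09  0.1   2.14 -0.14  0.37 -1.35]
```

```bash
python3 -m inch '[[[0,0,0,-0.0034,0,0.0094,0.6],[0,0,0,-0.0034,0,0.0094,0.6],[0,0,0,-0.0034,0,0.0094,-0.4],[0,0,0,-0.0034,0,0.0094,-1],[0,0,0,-0.0034,0,0.0094,-1]]]';python3 -c "
from h import *
import cv2
go([.5881,.1135,.0672],Rt(30,-.016),.054-.0014)
c=arm.read_camera('wrist');a=c['image']
np.savez('pics/w4.npz',K=[c['fx'],c['fy'],c['cx'],c['cy']],T=c['world_to_cam'])
cv2.imwrite('pics/w4.png',a)"
```

```text
time: 8.18
ee_pos: [0.5611, 0.114, 0.1088]
ee_rot: [-3.141, 0.525, 3.127]
ft_force: [0.2, 0.3, -0.0]
finger_gap: 0.998
gripper_force: 0.0
row [-0.0001, 0.0003, 0.0003] [-0.0129, -0.0004, -0.0155] rows 0.1
t 8.18 gp [0.5882 0.1136 0.062 ] gap 84.9 F [ 0.2  0.3 -0. ] j [ 0.09  0.11  2.14 -0.14  0.37 -1.35]
```

```bash
python3 -m inch '[[[0,0,0,0,0,-0.2,-1],[0,0,0,0,0,-0.5,-1],[0,0,0,0,0,-0.75,-1],[0,0,0,0,0,-0.75,-1]]]';python3 -c "
from h import *
import cv2
go([.5881,.2235,.18],Rt(30,-.016))
c=arm.read_camera('wrist');a=c['image']
np.savez('pics/w5.npz',K=[c['fx'],c['fy'],c['cx'],c['cy']],T=c['world_to_cam'])
cv2.imwrite('pics/w5.png',cv2.resize(a,None,fx=1.5,fy=1.5,interpolation=2))"
```

```text
time: 8.72
ee_pos: [0.4875, 0.1158, 0.2443]
ee_rot: [3.141, 0.536, 3.127]
ft_force: [0.4, -0.2, 0.6]
finger_gap: 0.999
gripper_force: 0.0
row [0.0004, 0.0038, 0.0003] [-0.2647, 0.5461, 0.2594] rows 2.1
t 8.72 gp [0.5151 0.1154 0.1979] gap 85.0 F [ 0.4 -0.2  0.6] j [ 0.11 -0.33  2.24 -0.1   0.7  -1.39]
```

View pics/w5.png

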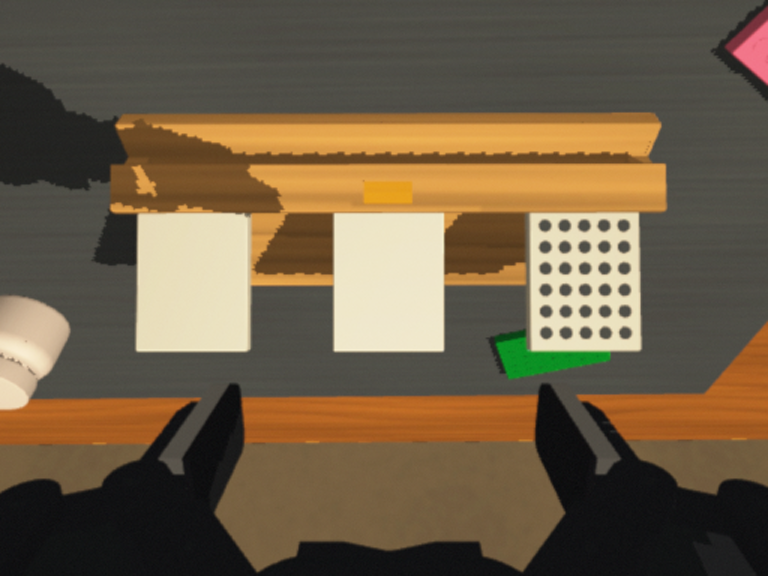

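```bash
python3 -c "
from h import *
go([.5922,.2244,.0653],Rt(30,-.016),.154)"
```

```text
row [0.0002, 0.0025, 0.0003] [-0.0055, 0.5527, 0.2529] rows 1.9
t 8.78 gp [0.5144 0.1151 0.1951] gap 84.8 F [ 0.1 -0.5 -0.2] j [ 0.11 -0.33  2.24 -0.1   0.7  -1.39]
```

```bash
python3 -m inch '[[[0,0.0025,0,-0.0055,0.553,0.253,-1],[0,0.0025,0,-0.0055,0.553,0.253,-1],[0,0.0025,0,-0.0055,0.553,0.253,-1],[0,0.0025,0,-0.0055,0.553,0.253,-1]]]';python3 -c "
from h import *
import cv2
go([.5922,.2244,.0653],Rt(30,-.016),.0525)
c=arm.read_camera('wrist');a=c['image']
np.savez('pics/w6.npz',K=[c['fx'],c['fy'],c['cx'],c['cy']],T=c['world_to_cam'])
cv2.imwrite('pics/w6.png',cv2.resize(a,None,fx=1.5,fy=1.5,interpolation=2))"
```

```text
time: 9.28
ee_pos: [0.5138, 0.2251, 0.1938]
ee_rot: [-3.139, 0.515, 3.129]
ft_force: [-0.2, -0.3, -0.2]
finger_gap: 0.996
gripper_force: 0.0
row [-0.0004, -0.0027, 0.0008] [-0.0223, 0.0034, 0.4898] rows 1.6
t 9.28 gp [0.5404 0.2246 0.1468] gap 84.7 F [-0.2 -0.3 -0.2] j [ 0.36 -0.05  2.1  -0.31  0.63 -0.99]
```

View pics/w6.png

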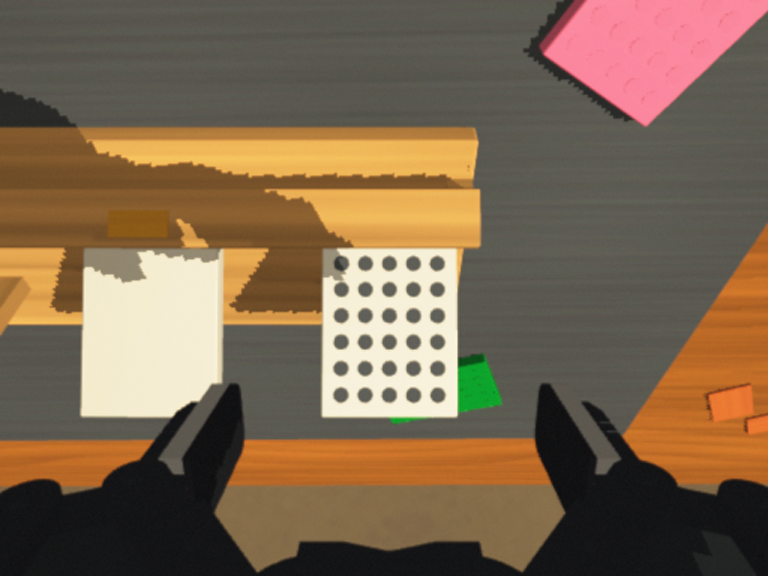

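```bash
python3 -c "
from fit import *
q=np.load('pics/w6.npz');Rz=Rn.from_euler('z',-.016)
for m in([.5922,.2244,.0653],):
  for i in(-2,0,3): print((proj(m+Rz.apply(Rl@[i*.012,0,.0045]),q['K'],q['T'])*1.5).round(1))
"
```

```text
[[391.2 263.5]]
[[391.  315.9]]
[[390.7 395.6]]
```

```bash
python3 -m inch '[[[0,-0.0027,0.001,-0.015,0,0.25,-1],[0,-0.0027,0.001,-0.022,0,0.44,-1],[0,-0.0027,0.001,-0.022,0,0.49,-1],[0,-0.0027,0.001,-0.022,0,0.49,-1]]]';python3 -c "
from h import *
go([.5922,.2240,.0653],Rt(30,-.016),.0525)"
```

```text
time: 9.82
ee_pos: [0.5673, 0.2235, 0.1137]
ee_rot: [3.141, 0.528, 3.122]
ft_force: [-0.2, -0.4, 0.2]
finger_gap: 1.002
gripper_force: 0.0
row [-0.0003, 0.0012, -0.0011] [0.0133, 0.0043, 0.0092] rows 0.1
t 9.82 gp [0.5945 0.223  0.067 ] gap 85.1 F [-0.2 -0.4  0.2] j [ 0.32  0.2   2.02 -0.4   0.44 -0.92]
```

```bash
python3 -m inch '[[[0,0.001,-0.001,0.0133,0.003,0.009,-1],[0,0.001,-0.001,0.0133,0.003,0.009,-1]]]';python3 -c "
from h import *
go([.5922,.2240,.0653],Rt(30,-.016),.0525)"
```

```text
time: 10.07
ee_pos: [0.5659, 0.2255, 0.1117]
ee_rot: [3.142, 0.526, 3.127]
ft_force: [-0.1, 0.4, -0.2]
finger_gap: 1.002
gripper_force: 0.0
row [0.0002, 0.0008, 0.0003] [0.002, -0.0053, 0.0042] rows 0.0
t 10.07 gp [0.593  0.2251 0.065 ] gap 85.2 F [-0.1  0.4 -0.2] j [ 0.32  0.2   2.03 -0.4   0.44 -0.91]
```

```bash
python3 -m inch '[[[0,0.001,0,0.002,-0.004,0.004,0.6],[0,0.001,0,0.002,-0.004,0.004,0.6],[0,0.001,0,0.002,-0.004,0.004,0.6],[0,0.001,0,0.002,-0.004,0.004,0.6],[0,0.001,0,0.002,-0.004,0.004,0.6]]]';python3 -c "
from h import *
go([.5922,.2240,.0653],Rt(30,-.016),.0525)
h=lambda s,n:[.5922+s*.643-n*.766,.2240,.0653+s*.766+n*.643]
go(h(.03,.003),Rt(30,-.016),.0525);go(h(.09,.01),Rt(30,-.016),.0525)"
```

```text
time: 10.7
ee_pos: [0.5658, 0.2246, 0.1104]
ee_rot: [-3.141, 0.522, 3.127]
ft_force: [-7.4, -0.4, 8.4]
finger_gap: 0.709
gripper_force: 62.4
row [-0.0, -0.0006, 0.0003] [-0.0016, -0.001, -0.001] rows 0.0
t 10.7 gp [0.5927 0.2242 0.0636] gap 60.3 F [-7.4 -0.4  8.4] j [ 0.32  0.21  2.02 -0.39  0.44 -0.92]
row [-0.0, -0.0006, 0.0003] [-0.1373, 0.0003, -0.0667] rows 0.5
t 10.7 gp [0.5927 0.2242 0.0636] gap 60.3 F [-7.4 -0.4  8.4] j [ 0.32  0.21  2.02 -0.39  0.44 -0.92]
row [-0.0, -0.0006, 0.0003] [-0.407, 0.0026, -0.2026] rows 1.5
t 10.7 gp [0.5927 0.2242 0.0636] gap 60.3 F [-7.4 -0.4  8.4] j [ 0.32  0.21  2.02 -0.39  0.44 -0.92]
```

```bash
python3 -m inch '[[[0,0,0,-0.03,0,-0.025,0.6],[0,0,0,-0.137,0,-0.067,0.6],[0,0,0,-0.27,0,-0.13,0.6],[0,0,0,-0.407,0,-0.203,0.6],[0,0,0,-0.407,0,-0.203,0.6]]]';python3 -c "
from h import *
go([.637,.22,.22],Rt(30,-.016));go([.63,-.05,.22],Rt(10,-.01));go([.53,-.235,.2],Rt(-20,-.005))"
```

```text
time: 11.32
ee_pos: [0.6187, 0.2241, 0.1889]
ee_rot: [3.14, 0.527, 3.125]
ft_force: [-0.1, 0.7, -1.1]
finger_gap: 0.712
gripper_force: 65.1
row [0.0005, 0.0012, -0.0001] [-0.1585, -0.0184, -0.3585] rows 1.3
t 11.32 gp [0.6459 0.2237 0.1422] gap 60.5 F [-0.1  0.7 -1.1] j [ 0.29  0.17  1.88 -0.27  0.59 -1.08]
row [-0.0002, 0.1123, -0.0018] [-0.2398, -1.369, -0.3506] rows 4.6
t 11.32 gp [0.6459 0.2237 0.1422] gap 60.5 F [-0.1  0.7 -1.1] j [ 0.29  0.17  1.88 -0.27  0.59 -1.08]
row [0.0002, 0.279, -0.0035] [0.1152, -2.3006, -0.4292] rows 7.5
t 11.32 gp [0.6459 0.2237 0.1422] gap 60.5 F [-0.1  0.7 -1.1] j [ 0.29  0.17  1.88 -0.27  0.59 -1.08]
```

```bash
python3 -m inch '[[[0,0,0,-0.1,0,-0.22,0.6],[0,0,0,-0.16,-0.05,-0.36,0.6],[0,0.03,0,-0.18,-0.35,-0.37,0.6],[0,0.06,0,-0.2,-0.65,-0.37,0.6],[0,0.09,0,-0.2,-0.95,-0.37,0.6]]]';python3 -c "
from h import *
go([.58,-.12,.21],Rt(-5,-.01));go([.51,-.235,.2],Rt(-20,-.005))"
```

```text
time: 11.95
ee_pos: [0.6099, 0.0325, 0.2682]
ee_rot: [3.142, 0.234, 3.127]
ft_force: [1.2, -0.7, -2.3]
finger_gap: 0.712
gripper_force: 65.9
row [-0.0001, 0.1023, -0.0014] [0.1172, -0.7647, -0.0052] rows 2.5
t 11.95 gp [0.6225 0.0324 0.2157] gap 60.5 F [ 1.2 -0.7 -2.3] j [-0.08  0.08  1.77  0.02  1.06 -1.65]
row [0.0002, 0.1857, -0.003] [0.3977, -1.3439, -0.005] rows 4.5
t 11.95 gp [0.6225 0.0324 0.2157] gap 60.5 F [ 1.2 -0.7 -2.3] j [-0.08  0.08  1.77  0.02  1.06 -1.65]
```

```bash
python3 -c "
from h import *
go([.61,-.13,.21],Rt(-5,-.01));go([.60,-.235,.2],Rt(-20,-.005))"; python3 -m inch '[[[0,0.1,0,-0.04,-0.8,0,0.6],[0,0.1,0,-0.04,-0.8,0,0.6],[0,0.1,0,-0.04,-0.8,0,0.6]]]';python3 -c "
from h import *
go([.60,-.235,.2],Rt(-20,-.005))"
```

```text
row [-0.0001, 0.1023, -0.0014] [-0.0294, -0.8125, 0.0298] rows 2.6
t 11.95 gp [0.6225 0.0324 0.2157] gap 60.5 F [ 1.2 -0.7 -2.3] j [-0.08  0.08  1.77  0.02  1.06 -1.65]
row [0.0002, 0.1857, -0.003] [-0.0399, -1.3374, 0.0994] rows 4.3
t 11.95 gp [0.6225 0.0324 0.2157] gap 60.5 F [ 1.2 -0.7 -2.3] j [-0.08  0.08  1.77  0.02  1.06 -1.65]
time: 12.32
ee_pos: [0.616, -0.1294, 0.2685]
ee_rot: [-3.141, -0.081, 3.124]
ft_force: [0.3, -0.0, -1.7]
finger_gap: 0.712
gripper_force: 65.8
row [0.0008, 0.0853, -0.004] [-0.0288, -0.5283, 0.0869] rows 1.7
t 12.32 gp [ 0.6117 -0.1293  0.2147] gap 60.5 F [ 0.3 -0.  -1.7] j [-0.32  0.31  1.49 -0.02  1.42 -1.87]
```

```bash
python3 -m inch '[[[0.001,0.085,-0.004,-0.029,-0.528,0.087,0.6],[0.001,0.085,-0.004,-0.029,-0.528,0.087,0.6],[0.001,0.085,-0.004,-0.029,-0.528,0.087,0.6],[0.001,0.085,-0.004,-0.029,-0.528,0.087,0.6]]]';python3 -c "
from h import *
import cv2
go([.60,-.235,.2],Rt(-20,-.005))
c=arm.read_camera('wrist');a=c['image']
np.savez('pics/w7.npz',K=[c['fx'],c['fy'],c['cx'],c['cy']],T=c['world_to_cam'],p=arm.read_state()['ee_pos'],r=arm.read_state()['ee_rot'])
cv2.imwrite('pics/w7.png',cv2.resize(a,None,fx=1.5,fy=1.5,interpolation=2))"
```

```text
time: 12.82
ee_pos: [0.6188, -0.2313, 0.2519]
ee_rot: [3.141, -0.345, 3.139]
ft_force: [-0.3, -0.1, -2.3]
finger_gap: 0.706
gripper_force: 65.8
row [-0.0001, 0.0014, 0.0008] [-0.0004, -0.0191, 0.006] rows 0.1
t 12.82 gp [ 0.6006 -0.2312  0.2011] gap 60.1 F [-0.3 -0.1 -2.3] j [-0.42  0.55  1.23 -0.14  1.68 -1.98]
```

View pics/w7.png

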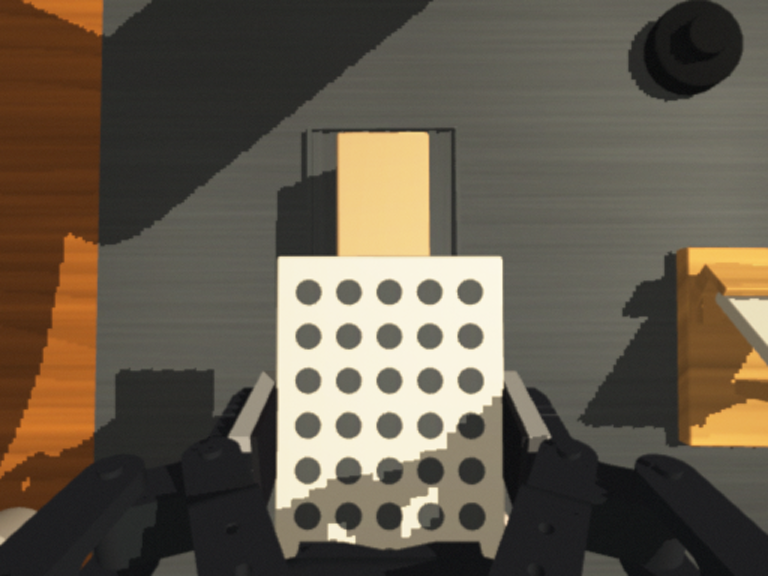

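```bash
python3 - <<'E'
from h import *
q=np.load("pics/w7.npz");K3,T3=q["K"],q["T"]
o=lambda a:(np.array(a,float)+.5)/1.5-.5
b=unproj(o([[338,131.5],[429,131.5],[430,254],[336.3,254]]),.064,K3,T3);print(b.round(4))
R0=Rn.from_euler('xyz',q["r"]);R=R0*Rn.from_euler('y',20,degrees=True)
for s in(20,-20):
    Rb=R0*Rn.from_euler('y',s,degrees=True);print(s,Rb.apply([0,0,1]).round(3))
# board pose in hand from holes: unknown offset along board x,y,z & pitch
H=o([[309+40.2*j,292] for j in range(5)]+[[308+41*j,517] for j in range(5)]+[[309+40.3*j,381] for j in range(5)])
rows=[-3]*5+[2]*5+[-1]*5
Rb=min((R0*Rn.from_euler('y',s,degrees=True) for s in(20,-20)),key=lambda r:r.apply([0,0,1])[2])
# board axes: x away (+world x), y +world y, z up
def f(v):
    M=(Rn.from_euler('yz',v[3:5])*Rn.from_matrix(np.eye(3)))
    base=q["p"]+R0.apply([0,0,.0525])
    P=base+M.apply([[r*.012+v[0],(j%5-2)*.012+v[1],.0045+v[2]] for j,r in enumerate(rows)])
    C=base+M.apply([[-.046+v[0],-.031+v[1],.0045+v[2]],[-.046+v[0],.031+v[1],.0045+v[2]]])
    return np.r_[(proj(P,K3,T3)-H).ravel(),(proj(C,K3,T3)-o([[278,256.5],[502.5,256.5]])).ravel()]
r=least_squares(f,np.zeros(5),x_scale=[.01]*3+[.1]*2);print(r.x.round(4),np.abs(r.fun).max())
print("R0 x",R0.apply([1,0,0]).round(3))
E
```

```text
[[ 0.4692 -0.26    0.064 ]
 [ 0.4693 -0.2088  0.064 ]
 [ 0.5385 -0.2086  0.064 ]
 [ 0.5383 -0.2608  0.064 ]]
20 [-0.638  0.001 -0.77 ]
-20 [ 0.006 -0.    -1.   ]
[ 0.0002 -0.0005 -0.0042 -0.0527 -0.0016] 4.460668671752984
R0 x [-0.942  0.002  0.336]
```

```bash
python3 - <<'E'
from h import *
q=np.load("pics/w7.npz");K3,T3=q["K"],q["T"]
o=lambda a:(np.array(a,float)+.5)/1.5-.5
ys={-3:(309,40.2,292),-2:(308.5,40.3,336.5),-1:(308.5,40.3,381),0:(308,40.6,425.5),1:(308,40.9,470.5),2:(307.5,41,516.5)}
H=o([[a+b*j,c] for a,b,c in ys.values() for j in range(5)]);g=[(r,j-2) for r in ys for j in range(5)]
R0=Rn.from_euler('xyz',q["r"]);base=q["p"]+R0.apply([0,0,.0525])
def f(v):
    M=Rn.from_euler('yz',v[3:5]);o3=np.array([v[0],v[1],v[2]])
    P=base+M.apply([[i*v[5],j*v[6],.0045] for i,j in g]+o3)
    C=base+M.apply(np.array([[-.046,-.031,.0045],[-.046,.031,.0045]])+o3)
    return np.r_[(proj(P,K3,T3)-H).ravel(),3*(proj(C,K3,T3)-o([[278,256.5],[502.5,256.5]])).ravel()]
r=least_squares(f,[0,0,0,0,0,.012,.011],x_scale=[.01]*3+[.1]*2+[.001]*2);print(r.x.round(4),np.abs(r.fun).max())
for pz in (0.,): 
    r2=least_squares(lambda v:f([v[0],v[1],v[2],0,v[3],v[4],v[5]]),[0,0,0,0,.012,.011],x_scale=[.01]*3+[.1]+[.001]*2);print(r2.x.round(4),np.abs(r2.fun).max())
go([.5095,-.2345,.0685+.02],Rt(-20,-.003),.0525)
E
```

```text
[-0.     -0.0005 -0.0019 -0.0172 -0.0041  0.012   0.011 ] 1.0123376181486492
[ 0.     -0.0005 -0.0023 -0.004   0.0121  0.011 ] 1.6294773291251943
row [-0.0002, 0.0019, 0.0004] [0.2376, -0.0194, 0.6964] rows 2.4
t 12.88 gp [ 0.6009 -0.2308  0.2021] gap 60.7 F [-0.5  0.1 -2. ] j [-0.42  0.55  1.23 -0.14  1.68 -1.98]
```

```bash
python3 -m inch '[[[0,0.002,0,0.08,-0.018,0.23,0.6],[0,0.002,0,0.16,-0.018,0.46,0.6],[0,0.002,0,0.235,-0.018,0.697,0.6],[0,0.002,0,0.235,-0.018,0.697,0.6]]]';python3 -c "
from h import *
go([.5100,-.234,.0685+.002],Rt(-20,-.001),.0525)"
```

```text
time: 13.38
ee_pos: [0.5243, -0.2326, 0.1351]
ee_rot: [3.139, -0.356, 3.141]
ft_force: [-0.2, -0.4, -0.5]
finger_gap: 0.71
gripper_force: 65.8
row [0.0009, -0.0021, 0.0001] [-0.0437, -0.0075, 0.0651] rows 0.3
t 13.38 gp [ 0.5055 -0.2324  0.0845] gap 60.4 F [-0.2 -0.4 -0.5] j [-0.48  0.48  1.56 -0.16  1.42 -2.  ]
```

```bash
python3 -m inch '[[[0.001,-0.002,0,-0.044,-0.007,0.035,0.6],[0.001,-0.002,0,-0.044,-0.007,0.05,0.6],[0.001,-0.002,0,-0.044,-0.007,0.05,0.6]]]';python3 -c "
from h import *
go([.5100,-.234,.0685],Rt(-20,-.001),.0525)"
```

```text
time: 13.75
ee_pos: [0.5342, -0.237, 0.1266]
ee_rot: [-3.137, -0.341, 3.139]
ft_force: [0.3, -0.5, -1.5]
finger_gap: 0.709
gripper_force: 65.8
row [-0.0015, 0.0026, -0.0004] [0.0149, 0.015, 0.0516] rows 0.2
t 13.75 gp [ 0.5162 -0.2372  0.0757] gap 60.2 F [ 0.3 -0.5 -1.5] j [-0.48  0.5   1.55 -0.16  1.4  -2.  ]
```

```bash
python3 -m inch '[[[0,0,0,0,0,0,0.6],[0,0,0,0,0,0,0.6],[0,0,0,0,0,0,0.6]]]';python3 -c "
from h import *
go([.5100,-.234,.0685],Rt(-20,-.001),.0525)"
```

```text
time: 14.12
ee_pos: [0.5332, -0.237, 0.1259]
ee_rot: [-3.137, -0.343, 3.139]
ft_force: [0.1, -0.4, -1.9]
finger_gap: 0.707
gripper_force: 65.8
row [-0.0012, 0.0021, -0.0005] [0.0111, 0.0149, 0.0466] rows 0.2
t 14.12 gp [ 0.515  -0.2372  0.075 ] gap 60.1 F [ 0.1 -0.4 -1.9] j [-0.48  0.5   1.55 -0.16  1.4  -2.  ]
```

```bash
python3 -m inch '[[[-0.001,0.002,-0.0005,0.018,0.015,0.028,0.6],[-0.001,0.002,-0.0005,0.018,0.015,0.028,0.6],[-0.001,0.002,-0.0005,0.018,0.015,0.028,0.6],[-0.001,0.002,-0.0005,0.018,0.015,0.028,0.6],[-0.001,0.002,-0.0005,0.018,0.015,0.028,0.6]]]';python3 -c "
from h import *
import cv2
go([.5100,-.234,.0685],Rt(-20,-.001),.0525)
c=arm.read_camera('wrist');cv2.imwrite('pics/w8.png',c['image'])"
```

```text
time: 14.75
ee_pos: [0.528, -0.234, 0.1218]
ee_rot: [-3.141, -0.349, 3.141]
ft_force: [0.5, -0.2, -1.0]
finger_gap: 0.713
gripper_force: 65.8
row [-0.0002, 0.0001, -0.0] [-0.0068, -0.0002, 0.0187] rows 0.1
t 14.75 gp [ 0.5095 -0.234   0.0711] gap 60.6 F [ 0.5 -0.2 -1. ] j [-0.48  0.5   1.56 -0.16  1.39 -2.  ]
```

Position is spot on; lower the last 4 mm to contact.

```bash
python3 -m inch '[[[0,0,0,-0.0035,0,0.0094,0.6],[0,0,0,-0.0035,0,0.0094,0.6]]]'; python3 -m inch '[[[0,0,0,-0.0017,0,0.0047,0.6],[0,0,0,-0.0017,0,0.0047,0.6]]]';python3 -m inch '[[[0,0,0,-0.0017,0,0.0047,0.6],[0,0,0,-0.0017,0,0.0047,0.6]]]'
```

```text
time: 15.05
ee_pos: [0.5277, -0.2338, 0.1194]
ee_rot: [-3.141, -0.349, 3.141]
ft_force: [-0.4, 0.2, -1.2]
finger_gap: 0.711
gripper_force: 65.8
time: 15.3
ee_pos: [0.5279, -0.2339, 0.1187]
ee_rot: [-3.141, -0.349, 3.141]
ft_force: [0.1, -1.2, -1.3]
finger_gap: 0.71
gripper_force: 65.9
time: 15.55
ee_pos: [0.5279, -0.2339, 0.1186]
ee_rot: [-3.141, -0.349, 3.14]
ft_force: [-0.5, 0.9, 5.5]
finger_gap: 0.709
gripper_force: 66.4
```

```bash
python3 -m inch '[[[0,0,0,0,0,0,0.2],[0,0,0,0,0,0,-0.4],[0,0,0,0,0,0,-1],[0,0,0,0,0,0,-1]]]'; python3 -m inch '[[[0,0,0,0,0,-0.2,-1],[0,0,0,0.1,0,-0.5,-1],[0,0,0,0.25,0,-0.75,-1],[0,0,0,0.25,0,-0.75,-1],[0,0,0,0.25,0,-0.75,-1]]]';python3 -c "
from h import *
import cv2
c=arm.read_camera('wrist');a=c['image']
np.savez('pics/w9.npz',K=[c['fx'],c['fy'],c['cx'],c['cy']],T=c['world_to_cam'])
cv2.imwrite('pics/w9.png',cv2.resize(a,None,fx=1.5,fy=1.5,interpolation=2))"
```

```text
time: 16.05
ee_pos: [0.5279, -0.234, 0.1175]
ee_rot: [-3.141, -0.349, 3.141]
ft_force: [0.4, 0.4, -0.3]
finger_gap: 1.003
gripper_force: 0.0
time: 16.68
ee_pos: [0.5321, -0.2338, 0.2754]
ee_rot: [-3.141, -0.349, 3.141]
ft_force: [-0.2, -0.1, -0.5]
finger_gap: 1.001
gripper_force: 0.0
```

View pics/w9.png

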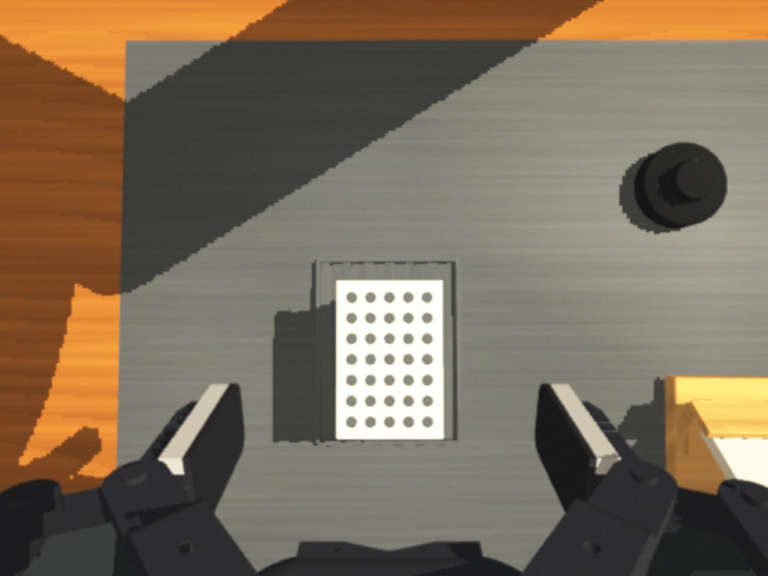

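```bash
python3 - <<'E'
from h import *
o=lambda a:(np.array(a,float)+.5)/1.5-.5
q=np.load("pics/w9.npz")
b=unproj(o([[336,280],[443,280],[444.5,440],[335.5,440]]),.073,q["K"],q["T"]);print(b.round(4).tolist(),b.mean(0).round(4))
print("pan front",unproj(o([[315,262],[457,262]]),.007,q["K"],q["T"]).round(4).tolist())
q=np.load("pics/w7.npz")
print("pan front w7",unproj(o([[303,129],[455,129]]),.007,q["K"],q["T"]).round(4).tolist())
E
```

```text
[[0.4644, -0.2654, 0.073], [0.4644, -0.2027, 0.073], [0.557, -0.2023, 0.073], [0.557, -0.2653, 0.073]] [ 0.5107 -0.2339  0.073 ]
pan front [[0.447, -0.2875, 0.007], [0.4471, -0.1857, 0.007]]
pan front w7 [[0.4468, -0.2895, 0.007], [0.4471, -0.1866, 0.007]]
```

```bash
python3 -c "
from plant import arm
print(arm.job_done())"
```

```text
the job is handed in; nothing more can be done
None
```

The job is handed in, but I got no verdict back: the plain board stands in the bay that was empty, level with its neighbours. The honeycomb board lies flat and square on the firebrick, about 1 mm off centre by the wrist camera, and the robot is clear of everything.

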